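# Release a rejected sender into the reject tub

### The arm

A 7-joint arm with a two-finger parallel gripper is mounted at the origin on the work surface. World frame = base frame: x ahead of the robot, y to its left, z up, the work surface at z = 0. Lengths are in m, angles in rad, forces in N, time in s.
With the tool pointing down it reaches from about 0.4 to 0.875 m from the base axis. Payload 6.5 kg.
Tool frame: the origin (TCP) lies midway between the tips of the shut fingers; the grasp point (between the pads) lies 19 mm behind it (r.grasp_offset is the distance from the TCP to the grasp point, in m); z points along the fingers, y is the direction in which the jaws open and shut (so a half turn about z gives the same grasp; the last joint's range is limited). The gripper opens to 85 mm and grips with 20 to 120 N. Pads are 22 mm wide; open, the fingers measure 114 mm over their backs; the gripper's body (76 mm by 85 mm) begins 54 mm behind the grasp point. The pads swing forward as they close: fully open they stand 13 mm farther back than shut.
Start: joints at [-1.378, 0.536, -0.004, 1.538, 0.003, 1.067, -0.071], TCP at [0.166, 0.628, 0.231] pointing down, gripper open.
Joint ranges: [-2.7, 2.7], [-0.37, 2.16], [-1.27, 1.26], [0.24, 2.4], [-1.31, 4.45], [0.19, 1.91], [-2.76, 2.76]. Speed limits (rad/s): [2.39, 2.39, 3.14, 3.14, 3.14, 3.14, 3.14].

### API

Orientations are given as a unit quaternion [x, y, z, w].
In Python, from cell import read_state, vision, job_done, r gives the robot as it stands.
- The arm moves only by the tool move_arm, never from a script. Its argument "commands" is a list of rows, each a list of 5 numbers: the shift along the tool's x, y, z in cm, then the turn about the tool's z in degrees, then the finger opening in cm, from 0 to 8.54. A call has 1 to 12 rows; each row shifts and turns the commanded pose from where the row before left it, along the tool's axes as they then stand; what a row does not reach is not made up. A row lasts 1/10 s, in which the tool goes at most 50 mm and 8.59 degrees, less where a joint would pass 70% of its speed; a pose out of reach is approached as far as the arm can. A call with a gripper value outside its range is refused whole. The fingers move at their own pace and stop on an object; the grip force is fixed at half the most. Time passes only in rows, so rows that do not move let the fingers close. It gives the time, the measured TCP pose, the force and the opening at its end, in the units of the state.
- read_state(): the state, without advancing time (a new reading comes with each control period).
- vision.grab_frame(name): name is "side" or "top" or "wrist"; returns the picture (420x560x3 uint8, red, green, blue); there is no depth.
- vision.camera_info(name): a dict with "fx", "fy", "cx", "cy" (pixels), "k1" (the pictures are not rectified: a ray, as slopes to the right and down, at radius r is drawn at 1 + k1 r^2 times it, then the intrinsics apply), "eye" and "orientation" of the camera in the world; the wrist camera has in their place "T_tool_cam" (4x4, takes a point from camera to tool coordinates, whose origin is the TCP and whose axes are the flange's). Camera axes: x right, y up, looking along -z (the intrinsics and any distortion apply to the point x, -y, -z); pixel columns grow to the right and rows downward; lengths in m; the calibration is good to about 2 mm. A picture is of the moment at which its call begins: read the wrist's pose just before it. camera_info takes no time and is no camera call.
- job_done(): hands the job in, once; it reports no verdict.
The state is a dict: "time_s": time; "q": joint angles; "joint_vel": joint speeds; "effort": joint torques, N m; "eef_pos": TCP position; "tcp_rot": TCP orientation; "force": force on the tool from outside, world axes, zero at the start; "ft_torque": the same for the moment, N m; "grip_width": finger opening in m.
Only numpy, scipy, OpenCV 4.12 (cv2) and the standard library are available. Lean on these libraries where they do the work, as an engineer would, in place of code of your own. Each camera call takes 0.05 s, during which the arm holds its last target.

### The job

Push the reject tub fully home on its runners so that it stands under the chute. Then slide the chute gate by its grip all the way open to its end stop, let the sender roll down into the tub, and slide the gate fully shut again to its other stop. Leave the tub home and the other things on the bench undisturbed.

Things in the scene. Friction and masses are not known exactly. Their poses are not given: they have to be found in the camera images.
- stand: fixed sheet-steel chute on grey legs. Origin on the bench below the shut gate's middle; x axis = downhill direction of the chute, y = direction in which the gate opens, z up. A gate guide runs out to y = 200 mm at z = 108 mm, ending in a post 160 mm high. Two flat runners, 8 mm high, at x = 45 and 169 mm from y = -215 to 95 mm, carry the tub.
- chute_lip (a point): middle of the chute floor's lower edge, at stand (35, 0, 95) mm; axes parallel to the stand's. Channel 116 mm wide inside, side walls 40 mm high, floor rising 22 degrees from here to stand x = -120 mm, z = 158 mm; highest wall top about 200 mm above the bench.
- tub (a joint): how far the tub stands out from home along its runners, m: 0 = home under the chute against its stop, 0.13 = fully out toward the stand's -y. Sliding friction about 2.5 N plus damping 12 N s/m, no spring: it stays where it is left.
- tub_face (a point): where to push the tub toward the stand's +y: on the outside of its end wall that looks to the stand's -y, 53 mm above the bench, 18 mm off the wall's middle to +x. Axes parallel to the stand's; moves with the tub. At home at stand (125, -85, 53) mm. Wall 170 mm long, upright, flat, rim 80 mm above the bench with a 1 mm bead.
- tub_floor (a point): centre of the inner floor of the open red plastic tub: outside 170 x 170 x 72 mm, walls and floor 4 mm, rim 68 mm above this point. Axes parallel to the stand's. At home it is at stand (107, 0, 12) mm.
- gate (a joint): opening of the sliding gate, m: 0 = fully shut across the channel, 0.13 = fully open at its end stop, the gate then wholly to the stand's +y side of the channel. It starts shut to within 10 mm. Sliding friction about 2.5 N plus damping 8 N s/m, no spring: it stays where it is left.
- gate_grip (a point): centre of the gate's grip: black plastic bar 60 mm long along the stand's y (its sliding direction), 16 mm thick along x, 34 mm high, at stand (0, joint value, 215) mm, axes parallel to the stand's. Pinch it from above across the 16 mm. It stands on a neck 8 x 30 mm over the aluminium gate plate, 112 mm wide, 4 mm thick, top edge 168 mm above the bench.
- sender: rejected steel gear sender: a round spool 100 mm long, 36 mm in diameter, waisted in the middle, 0.2 to 0.45 kg. Origin at its centre, y along its length. It starts lying across the chute, resting against the uphill side of the gate, and rolls down by itself once the gate is open.
- lens: amber plastic meter lens, shallow dome 90 mm across, 22 mm high, lying flat beyond the tub; origin at the centre of its underside. Bystander
- plug_shell: yellow plastic plug shell, round, 52 mm across, 62 mm high, standing beside the chute on the gate's open side; origin at the centre of its underside. Bystander
- bung: grey rubber bung, 44 mm across, 30 mm high, standing beyond the tub; origin at the centre of its underside. Bystander
- driver: screwdriver 200 mm long, lying to the robot's right; origin at the handle-to-tip middle. Bystander
- wrench: wrench 190 mm long, lying to the robot's left; origin at the handle-to-tip middle. Bystander
There are look-alikes about, which are no part of the job. Of the things like the sender, leave any that is yellow; of the rest the larger one is meant.

How it is judged:
By the outcome, as a careful person would: the job done as asked, in the order asked, and still so for the second after the job is handed in, with the robot touching nothing.
It also fails if it takes over 58 s, if anything falls off the work surface, if the arm or the gripper's body presses on something with over 40 N, if the wrist force passes 120 N, or if a joint passes its speed limit or range.

## Working session

There is one attempt and no reset: what is moved stays moved. The work goes in short steps, Python scripts to look and compute and a tool call to move; the robot and the scene stay as the last step left them, time stands still between calls to the robot, and variables do not carry over. Pictures are saved under pics/ and viewed, and the job is handed in when it is done.

Besides the shell and the picture viewer there is one more tool, called after "Request:" as name([rows], argument=value, ...), one row to a line, values as JSON. move_arm: Moves the arm, as the interface text tells. Its arguments: {"type":"object","properties":{"commands":{"type":"array","items":{"type":"array","items":{"type":"number"}}}},"required":["commands"]}

```bash
ls; mkdir -p pics
python3 - <<'E'
from cell import read_state, vision, job_done, r
import cv2
print(read_state())
for n in ("side","top","wrist"):
    print(n,vision.camera_info(n))
    im=vision.grab_frame(n); cv2.imwrite(f"pics/{n}0.png",im[:,:,::-1])
E
```

```text
pics
{'time_s': 0.0, 'q': array([-1.3781971 ,  0.53720052, -0.00445012,  1.53891248,  0.00259431,
        1.06730844, -0.07122805]), 'joint_vel': array([ 1.72069449e-03, -4.54837798e-05,  2.20290149e-04,  1.26801353e-04,
        4.53529122e-05, -1.55525136e-03, -1.08949751e-03]), 'effort': array([ 4.94721862e-04, -5.83404171e+01,  1.04859095e+00, -2.59107256e+01,
        1.21962742e-02,  9.60716628e-03, -1.81589758e-05]), 'eef_pos': array([0.1661898 , 0.62771033, 0.23037539]), 'tcp_rot': array([ 1.29013399e-01,  9.91642431e-01, -9.09753096e-04, -5.65536135e-05]), 'force': array([-1.20105572, -0.52373732, -0.37584993]), 'ft_torque': array([-0.00649317, -0.01866515, -0.02166422]), 'grip_width': 0.0855244183447897}
side {'fx': 403.1884369943128, 'fy': 403.1884369943128, 'cx': 286.26644361543987, 'cy': 205.8200864122061, 'k1': -0.11530093118606739, 'eye': array([ 0.00503172, -0.64205679,  0.92117232]), 'orientation': array([ 0.38092796, -0.12446498, -0.29829085,  0.8662707 ])}
top {'fx': 467.6285007911198, 'fy': 467.6285007911198, 'cx': 280.73361092642216, 'cy': 211.93375274711946, 'k1': -0.06333772646577744, 'eye': array([0.30490915, 0.02884955, 1.32410313]), 'orientation': array([-0.06156818,  0.06331484,  0.71432945, -0.69421468])}
wrist {'fx': 361.7931764543223, 'fy': 361.7931764543223, 'cx': 276.75427683787404, 'cy': 209.11089268050492, 'k1': 0.009364468125927491, 'T_tool_cam': array([[ 6.32624991e-05,  9.49927467e-01,  3.12470483e-01,
         8.00008637e-02],
       [ 9.99999838e-01, -2.36978542e-04,  5.17968724e-04,
         5.51793912e-04],
       [ 5.66081518e-04,  3.12470399e-01, -9.49927328e-01,
        -1.41603672e-01],
       [ 0.00000000e+00,  0.00000000e+00,  0.00000000e+00,
         1.00000000e+00]])}
```

View pics/side0.png

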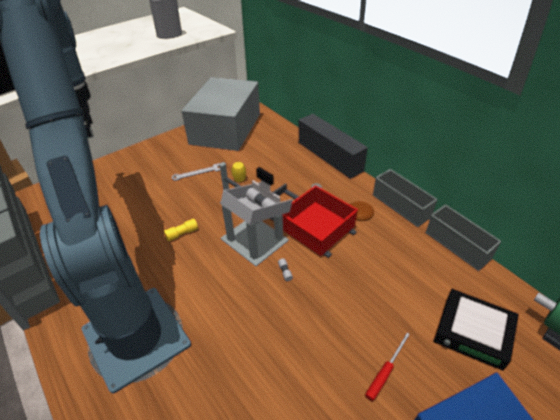

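View pics/top0.png

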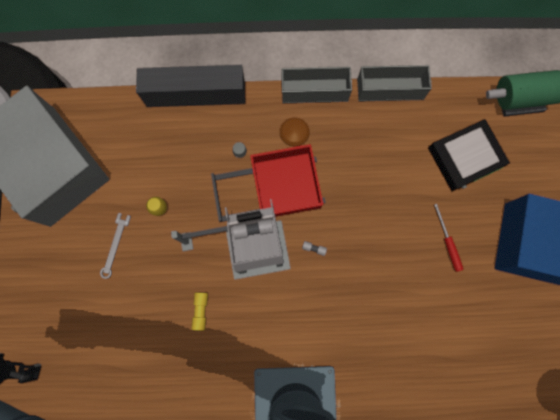

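View pics/wrist0.png

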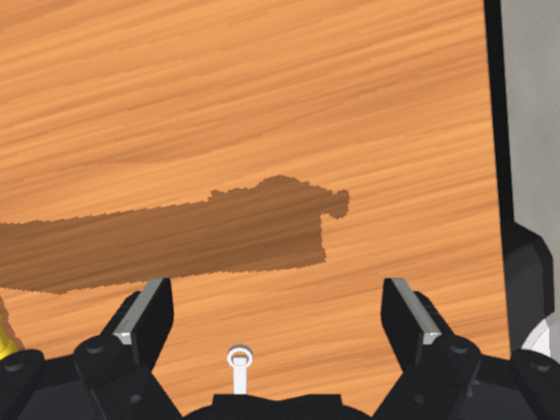

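The side and top views show the red tub at about (287,180) in top, the stand around (257,245), and the grip bar at about (248,215). The small spool at (315,249) and the yellow spool at (200,311) are the look-alikes. I'll zoom in next.

```bash
cat > h.py <<'E'
import numpy as np, cv2
from scipy.spatial.transform import Rotation as R
from cell import read_state, vision, job_done, r
def cam(n, st=None):
    c=vision.camera_info(n)
    if n=="wrist":
        st=st or read_state()
        Rt=R.from_quat(st["tcp_rot"]).as_matrix(); T=np.array(c["T_tool_cam"])
        return c, Rt@T[:3,:3], Rt@T[:3,3]+st["eef_pos"]
    return c, R.from_quat(c["orientation"]).as_matrix(), np.array(c["eye"])
def proj(C,P):
    c,Rm,e=C; p=(np.atleast_2d(P)-e)@Rm
    s=np.c_[p[:,0]/-p[:,2], p[:,1]/p[:,2]]  # right, down
    k=1+c["k1"]*(s**2).sum(1,keepdims=True); s=s*k
    return np.c_[c["cx"]+c["fx"]*s[:,0], c["cy"]+c["fy"]*s[:,1]]
def ray(C,uv):
    c,Rm,e=C; uv=np.atleast_2d(np.array(uv,float))
    d=np.c_[(uv[:,0]-c["cx"])/c["fx"],(uv[:,1]-c["cy"])/c["fy"]]; s=d.copy()
    for _ in range(20): s=d/(1+c["k1"]*(s**2).sum(1,keepdims=True))
    return np.c_[s[:,0],-s[:,1],-np.ones(len(s))]@Rm.T
def onz(C,uv,z):
    d=ray(C,uv); return C[2]+d*((z-C[2][2])/d[:,2:3])
def tri(C1,uv1,C2,uv2):
    A=[];b=[]
    M=np.zeros((3,3));v=np.zeros(3)
    for C,uv in((C1,uv1),(C2,uv2)):
        d=ray(C,uv)[0]; d/=np.linalg.norm(d); Pm=np.eye(3)-np.outer(d,d); M+=Pm; v+=Pm@C[2]
    return np.linalg.solve(M,v)
E
python3 - <<'E'
from h import *
a=cv2.imread("pics/top0.png")[120:290,150:350]; cv2.imwrite("pics/topz.png",cv2.resize(a,None,fx=3.5,fy=3.5,interpolation=cv2.INTER_CUBIC))
a=cv2.imread("pics/side0.png")[140:290,200:380]; cv2.imwrite("pics/sidez.png",cv2.resize(a,None,fx=4,fy=4,interpolation=cv2.INTER_CUBIC))
E
```

```text
(no output)
```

View pics/topz.png

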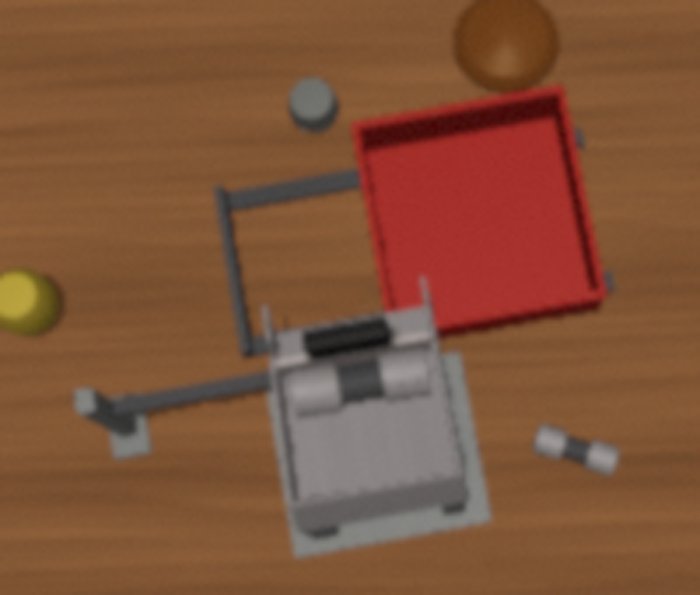

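View pics/sidez.png

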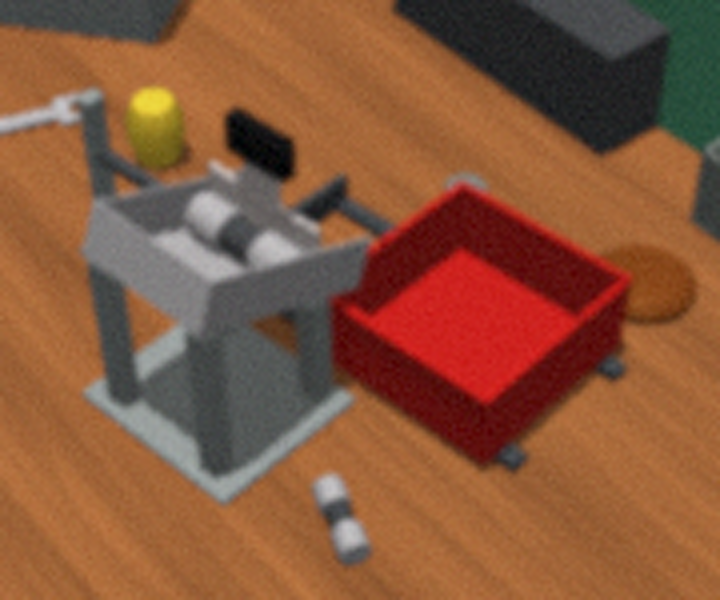

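Run:
```python
from h import *
T=cam("top");S=cam("side")
def t(u,v): return (150+u/3.5-.36,120+v/3.5-.36)
def s(u,v): return (200+u/4-.375,140+v/4-.375)
P={}
def add(n,z,*uv):
    P[n]=np.mean([onz(T,t(*p),z)[0] for p in uv],0)
    print(n,P[n].round(4))
add("rimTL",.08,(355,124)); add("rimTR",.08,(564,90)); add("rimBR",.08,(605,298))
add("post",.16,(89,401)); 
print("grip tri", tri(T,t(348,338),S,s(260,143)).round(4))
add("gripTop",.232,(347,336))
add("gripL",.232,(306,342)); add("gripR",.232,(389,329))
add("baseBL",.003,(297,556));add("baseBR",.003,(490,520))
d=P["rimTL"]-P["rimTR"]; print("yaw(y dir) tub", np.degrees(np.arctan2(-d[0],d[1])), np.linalg.norm(d))
d=P["rimTR"]-P["rimBR"]; print("yaw(x dir) tub", np.degrees(np.arctan2(d[1],d[0])), np.linalg.norm(d))
d=P["baseBL"]-P["baseBR"]; print("base", np.degrees(np.arctan2(-d[0],d[1])), np.linalg.norm(d))
d=P["post"]-P["gripTop"]; print("post-grip", np.degrees(np.arctan2(-d[0],d[1])), np.linalg.norm(d[:2]))
# tub rim in red mask, side view corners: push face bottom etc.
print("bung",onz(T,t(313,100),.03),"lens",onz(T,t(507,40),.01),"plug",onz(T,t(15,300),.062))
print("small",onz(T,t(577,450),.01))
```

```text
rimTL [0.6892 0.1    0.08  ]
rimTR [ 0.7126 -0.0662  0.08  ]
rimBR [ 0.5436 -0.0912  0.08  ]
post [0.4636 0.2903 0.16  ]
grip tri [0.4931 0.0999 0.2196]
gripTop [0.4933 0.0993 0.232 ]
gripL [0.4899 0.1271 0.232 ]
gripR [0.4973 0.0707 0.232 ]
baseBL [0.3551 0.1572 0.003 ]
baseBR [0.3795 0.0017 0.003 ]
yaw(y dir) tub 7.990829755385933 0.16788318809707603
yaw(x dir) tub 8.404288723219361 0.17078000824702366
base 8.921793876801413 0.15735221896858695
post-grip 8.836571181750468 0.1933603941022998
bung [[0.72630812 0.13719138 0.03      ]] lens [[ 0.78089053 -0.02531951  0.01      ]] plug [[0.55884301 0.37201208 0.062     ]]
small [[ 0.43316972 -0.06991686  0.01      ]]
```

Stand yaw is about 8.4°. The grip is near (0.493, 0.0995) and the tub is out by about 0.11. I'll turn the jaws along stand x while raising, so that tool x becomes stand +y and tool y becomes stand +x.

Request:
move_arm([
  [0,0,-1.2,8.34,0],
  [0,0,-1.2,8.34,0],
  [0,0,-1.2,8.34,0],
  [0,0,-1.2,8.34,0],
  [0,0,-1.2,8.34,0],
  [0,0,-1.2,8.34,0],
  [0,0,-1.2,8.34,0],
  [0,0,-1.2,8.34,0],
])

```text
time_s: 0.95
eef_pos: [0.1662, 0.6281, 0.3274]
tcp_rot: [0.655, 0.755, -0.0, 0.0]
force: [-0.3, -0.0, 0.3]
grip_width: -0.0003
```

```bash
cat > rel.py <<'E'
from h import *
import sys
# usage: rel.py x y z : displacement in tool axes (cm)
st=read_state(); Rm=R.from_quat(st["tcp_rot"]).as_matrix()
p=np.array([float(a) for a in sys.argv[1:4]])
print("t",round(st["time_s"],2),"pos",st["eef_pos"].round(4),"xang",np.degrees(np.arctan2(Rm[1,0],Rm[0,0])).round(2),"zax",Rm[:,2].round(3),"F",st["force"].round(1),"w",round(st["grip_width"],4))
print("tool shift cm",((p-st["eef_pos"])@Rm*100).round(2))
E
python3 - <<'E'
from h import *
a=np.radians(8.4);ex=np.array([np.cos(a),np.sin(a)]);ey=np.array([-ex[1],ex[0]])
O=np.array([.4933,.0995])
c=np.array([.628,-.0787])
print("pre", c+.018*ex-.06*ey, "home contact", O+.125*ex-.085*ey)
E
python3 rel.py 0.655 -0.135 0.30
```

```text
pre [ 0.65457188 -0.13542685] home contact [0.6293761  0.03367223]
t 0.95 pos [0.1662 0.6281 0.3274] xang 98.12 zax [-0.    -0.001 -1.   ] F [-0.3 -0.   0.3] w -0.0003
tool shift cm [-82.45  37.62   2.79]
```

Request:
move_arm([
  [-2,0.9,0,0,0],
  [-4.1,1.9,0,0,0],
  [-4.1,1.9,0,0,0],
  [-4.1,1.9,0,0,0],
  [-4.1,1.9,0,0,0],
  [-4.1,1.9,0,0,0],
  [-4.1,1.9,0,0,0],
  [-4.1,1.9,0,0,0],
  [-4.1,1.9,0,0,0],
  [-4.1,1.9,0,0,0],
  [-4.1,1.9,0,0,0],
  [-4.1,1.9,0,0,0],
])

```text
time_s: 2.15
eef_pos: [0.4517, 0.1928, 0.3273]
tcp_rot: [0.653, 0.757, 0.0, -0.0]
force: [0.9, 0.1, 1.0]
grip_width: -0.0
```

Request:
move_arm([
  [-4.1,1.9,0,0,0],
  [-4.1,1.9,0,0,0],
  [-4.1,1.9,0,0,0],
  [-4.1,1.9,0,0,0],
  [-4.1,1.8,0,0,0],
  [-4.1,1.8,0,0,0],
  [-4.1,1.8,0,0,0],
  [-4.1,1.8,0,0,0],
  [-2.5,1,0,0,0],
  [0,0,0,0,0],
])

```text
time_s: 3.15
eef_pos: [0.6594, -0.1365, 0.3265]
tcp_rot: [0.655, 0.755, -0.002, 0.001]
force: [0.4, -1.2, -0.6]
grip_width: 0.0002
```

```bash
python3 rel.py 0.655 -0.135 0.045
python3 - <<'E'
from h import *
st=read_state()
im=vision.grab_frame("wrist"); cv2.imwrite("pics/wrist1.png",im[:,:,::-1])
im=vision.grab_frame("top"); cv2.imwrite("pics/top1.png",im[:,:,::-1])
E
```

```text
t 3.15 pos [ 0.6594 -0.1365  0.3265] xang 98.12 zax [-0.001 -0.003 -1.   ] F [ 0.4 -1.2 -0.6] w 0.0002
tool shift cm [ 0.3  -0.38 28.15]
```

View pics/wrist1.png

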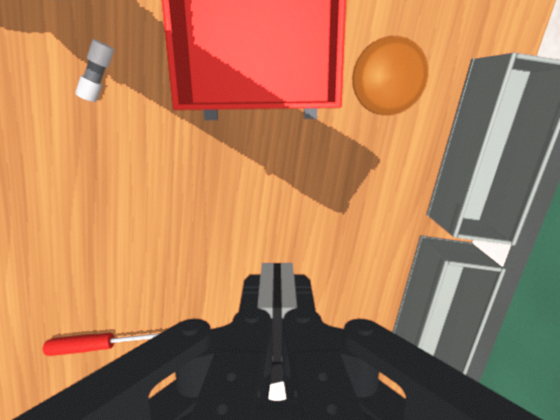

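The push wall's rim runs from about (173,108) to (341,105), with the tool column at 277, so the tool lines up about 20 mm to +x of the wall middle. The lens sits at (390,75). I'll measure the rim line.

Run:
```python
from h import *
C=cam("wrist"); im=cv2.imread("pics/wrist1.png")
p=onz(C,[(174,108),(341,106),(277,106.5)],.08); print(p.round(4))
d=p[1]-p[0]; print(np.degrees(np.arctan2(d[1],d[0])),np.linalg.norm(d))
st=read_state(); Rm=R.from_quat(st["tcp_rot"]).as_matrix()
print(((p-st["eef_pos"])@Rm*100).round(2))
```

```text
[[ 0.5448 -0.0849  0.08  ]
 [ 0.7152 -0.0577  0.08  ]
 [ 0.65   -0.0678  0.08  ]]
9.088212211595605 0.17253207215371383
[[  6.26 -10.6   24.68]
 [  6.47   6.65  24.66]
 [  6.42   0.05  24.67]]
```

Request:
move_arm([
  [0,0,3,0,0],
  [0,0,4.5,0,0],
  [0,0,4.5,0,0],
  [0,0,4.5,0,0],
  [0,0,4.5,0,0],
  [0,0,4,0,0],
  [0,0,2.5,0,0],
  [0,0,0.5,0,0],
  [2,0,0,0.3,0],
  [2,0,0,0,0],
  [0,0,0,0,0],
])

```text
time_s: 4.35
eef_pos: [0.6546, -0.0866, 0.0486]
tcp_rot: [0.653, 0.757, 0.002, -0.001]
force: [0.1, 1.5, -0.0]
grip_width: -0.0
```

Request:
move_arm([
  [0.5,0,0,0,0],
  [0.5,0,0,0,0],
  [0.5,0,0,0,0],
  [0.5,0,0,0,0],
  [1,0,0,0,0],
  [1,0,0,0,0],
  [1,0,0,0,0],
  [1,0,0,0,0],
])

```text
time_s: 5.15
eef_pos: [0.6447, -0.0314, 0.0472]
tcp_rot: [0.655, 0.756, -0.0, -0.0]
force: [-0.4, -4.1, 3.6]
grip_width: -0.0002
```

```bash
python3 rel.py 0.629 0.0337 0.048
```

```text
t 5.15 pos [ 0.6447 -0.0314  0.0472] xang 98.18 zax [-0.001  0.    -1.   ] F [-0.4 -4.1  3.6] w -0.0002
tool shift cm [ 6.66 -0.63 -0.08]
```

Request:
move_arm([
  [1,0,0,0,0],
  [1,0,0,0,0],
  [1,0,0,0,0],
  [0.6,0,0,0,0],
  [0.3,0,0,0,0],
  [0.3,0,0,0,0],
])

```text
time_s: 5.75
eef_pos: [0.6387, 0.0094, 0.0469]
tcp_rot: [0.655, 0.756, -0.0, -0.0]
force: [-1.2, -3.0, -1.4]
grip_width: 0.0
```

Request:
move_arm([
  [0.3,0,0,0,0],
  [0.2,0,0,0,0],
])

```text
time_s: 5.95
eef_pos: [0.638, 0.0142, 0.0469]
tcp_rot: [0.655, 0.756, -0.0, -0.0]
force: [-1.8, -2.9, -1.3]
grip_width: -0.0002
```

Request:
move_arm([
  [0.2,0,0,0,0],
  [0.2,0,0,0,0],
])

```text
time_s: 6.15
eef_pos: [0.6377, 0.018, 0.0472]
tcp_rot: [0.655, 0.755, -0.0, -0.0]
force: [-1.6, -2.5, -1.6]
grip_width: 0.0002
```

Request:
move_arm([
  [0.2,0,0,0,0],
  [0.1,0,0,0,0],
])

```text
time_s: 6.35
eef_pos: [0.6374, 0.0213, 0.0473]
tcp_rot: [0.655, 0.756, 0.0, -0.0]
force: [-2.4, -2.0, -1.5]
grip_width: 0.0002
```

Request:
move_arm([
  [0.2,0,0,0,0],
  [0,0,0,0,0],
])

```text
time_s: 6.55
eef_pos: [0.6372, 0.0235, 0.0473]
tcp_rot: [0.655, 0.756, 0.0, -0.0]
force: [-0.7, -1.9, -0.4]
grip_width: 0.0002
```

Request:
move_arm([
  [0.2,0,0,0,0],
  [0,0,0,0,0],
])

```text
time_s: 6.75
eef_pos: [0.637, 0.0254, 0.0474]
tcp_rot: [0.655, 0.756, 0.0, 0.0]
force: [-1.4, -2.1, 0.1]
grip_width: 0.0003
```

Request:
move_arm([
  [0.2,0,0,0,0],
  [0,0,0,0,0],
])

```text
time_s: 6.95
eef_pos: [0.637, 0.026, 0.0475]
tcp_rot: [0.655, 0.755, -0.0, 0.001]
force: [0.6, -4.9, -2.0]
grip_width: -0.0002
```

Request:
move_arm([
  [0.2,0,0,0,0],
  [0,0,0,0,0],
])

```text
time_s: 7.15
eef_pos: [0.637, 0.026, 0.0475]
tcp_rot: [0.656, 0.755, -0.001, 0.002]
force: [1.4, -8.1, -3.6]
grip_width: 0.0001
```

Request:
move_arm([
  [0.2,0,0,0,0],
  [0,0,0,0,0],
])

```text
time_s: 7.35
eef_pos: [0.6369, 0.026, 0.0476]
tcp_rot: [0.656, 0.755, -0.001, 0.003]
force: [1.1, -11.8, -4.0]
grip_width: 0.0002
```

The force climbs from 5 to 12 N with no further motion, so the tub is at its stop. I'll back off and rise.

Request:
move_arm([
  [-1,0,0,0,0],
  [-2,0,0,0,0],
  [-3,0,0,0,0],
  [-1,0,-2,0,0],
  [0,0,-4.5,0,4],
  [0,0,-4.5,0,5],
  [0,0,-4.5,0,5],
  [0,0,-4.5,0,5],
  [0,0,-4.5,0,5],
  [0,0,-3,0,5],
  [0,0,0,0,5],
])

```text
time_s: 8.45
eef_pos: [0.6487, -0.0378, 0.328]
tcp_rot: [0.655, 0.756, 0.004, 0.003]
force: [0.4, -0.7, 0.6]
grip_width: 0.0502
```

```bash
python3 rel.py 0.4933 0.0995 0.33
python3 - <<'E'
from h import *
im=vision.grab_frame("wrist"); cv2.imwrite("pics/wrist2.png",im[:,:,::-1])
im=vision.grab_frame("top"); cv2.imwrite("pics/top2.png",cv2.resize(im[120:290,150:350,::-1],None,fx=3.5,fy=3.5,interpolation=cv2.INTER_CUBIC))
E
```

```text
t 8.45 pos [ 0.6487 -0.0378  0.328 ] xang 98.23 zax [ 0.01   0.002 -1.   ] F [ 0.4 -0.7  0.6] w 0.0502
tool shift cm [ 15.81 -13.41  -0.32]
```

View pics/wrist2.png

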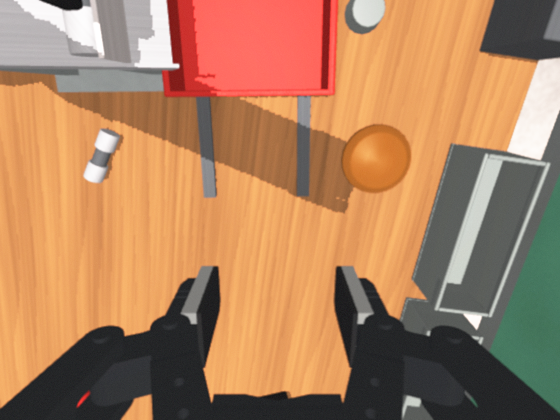

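View pics/top2.png

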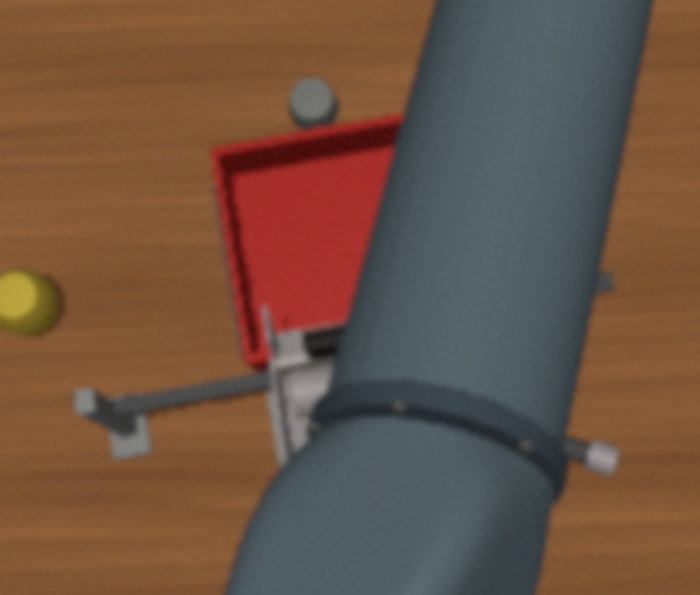

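The tub is home: its left edge lies on the stop bar in top2, and both runners are bare behind it in wrist2. Next I'll move closer to the grip and look again.

Request:
move_arm([
  [1,-1.4,0,0,5],
  [2,-3,0,0,5],
  [2,-3,0,0,5],
  [2,-3,0,0,5],
  [1,-2,0,0,5],
  [0,-1,0,0,5],
  [0,0,0,0,5],
])

```text
time_s: 9.25
eef_pos: [0.5009, 0.0219, 0.3218]
tcp_rot: [0.655, 0.756, -0.0, -0.001]
force: [-0.0, 0.5, 0.1]
grip_width: 0.0501
```

```bash
python3 rel.py 0.4933 0.0995 0.196
python3 - <<'E'
from h import *
im=vision.grab_frame("wrist"); cv2.imwrite("pics/wrist3.png",im[:,:,::-1])
E
```

```text
t 9.25 pos [0.5009 0.0219 0.3218] xang 98.2 zax [-0.001  0.001 -1.   ] F [-0.   0.5  0.1] w 0.0501
tool shift cm [ 7.78  0.37 12.58]
```

View pics/wrist3.png

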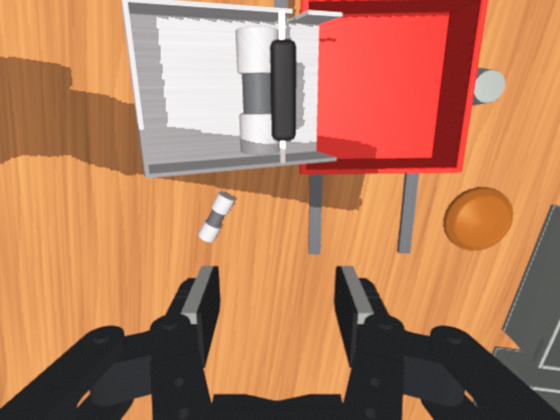

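The grip's top face spans columns 272–295 and rows 40–139, centre about (283.5,89). The spool lies against the gate at (257,90).

Run:
```python
from h import *
C=cam("wrist"); st=read_state(); Rm=R.from_quat(st["tcp_rot"]).as_matrix()
p=onz(C,[(283.5,41),(283.5,138),(272,90),(295.5,90),(283.5,89.5)],.232)
print(p.round(4)); print(((p-st["eef_pos"])@Rm*100).round(2))
```

```text
[[0.4911 0.1288 0.232 ]
 [0.4993 0.0735 0.232 ]
 [0.4881 0.101  0.232 ]
 [0.5023 0.1031 0.232 ]
 [0.495  0.1023 0.232 ]]
[[10.76  0.43  9.01]
 [ 5.17  0.47  9.01]
 [ 8.05 -0.25  9.01]
 [ 8.05  1.18  9.01]
 [ 8.08  0.45  9.01]]
```

Request:
move_arm([
  [3,0.2,0,0,5],
  [3,0.2,0,0,5],
  [2,0.05,0,0,5],
  [0,0,3,0,5],
  [0,0,3,0,5],
  [0,0,3,0,5],
  [0,0,2,0,5],
  [0,0,1.5,0,5],
  [0,0,0,0,5],
  [0,0,0,0,5],
])

```text
time_s: 10.3
eef_pos: [0.496, 0.101, 0.1973]
tcp_rot: [0.655, 0.755, -0.0, 0.0]
force: [0.1, 0.2, 0.5]
grip_width: 0.0502
```

Request:
move_arm([
  [0,0,0,0,3],
  [0,0,0,0,2.4],
])

```text
time_s: 10.5
eef_pos: [0.4959, 0.1017, 0.1981]
tcp_rot: [0.655, 0.756, 0.001, 0.0]
force: [-0.2, -0.6, -0.8]
grip_width: 0.0243
```

```bash
python3 rel.py 0.495 0.1023 0.196
python3 - <<'E'
from h import *
im=vision.grab_frame("wrist"); cv2.imwrite("pics/wrist4.png",im[:,:,::-1])
im=vision.grab_frame("side"); cv2.imwrite("pics/side4.png",cv2.resize(im[100:290,180:400,::-1],None,fx=3,fy=3,interpolation=cv2.INTER_CUBIC))
E
```

```text
t 10.5 pos [0.4959 0.1017 0.1981] xang 98.15 zax [ 0.002  0.001 -1.   ] F [-0.2 -0.6 -0.8] w 0.0243
tool shift cm [ 0.07 -0.08  0.21]
```

View pics/side4.png

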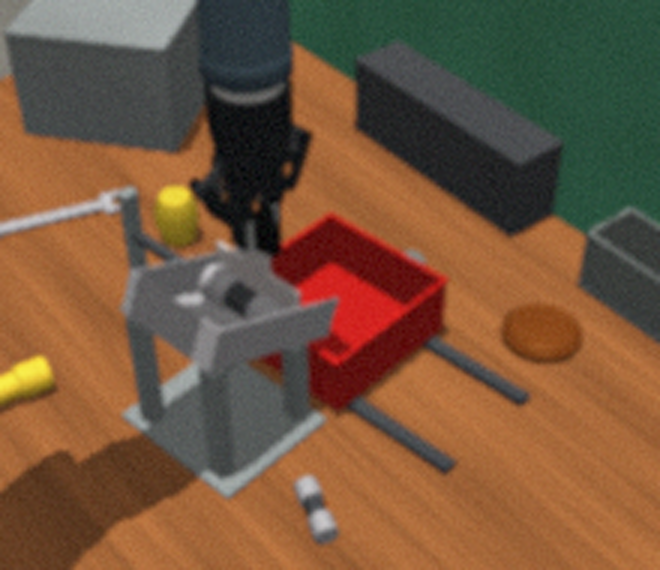

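View pics/wrist4.png

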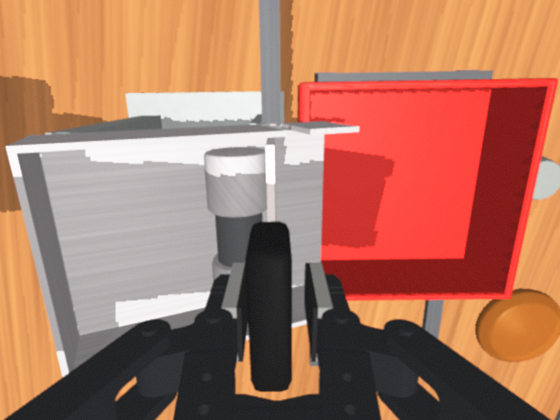

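The fingers straddle the grip, which sits about 1 mm toward tool −y. I'll close on it.

Request:
move_arm([
  [0,-0.1,0,0,2.0],
  [0,0,0,0,1],
  [0,0,0,0,0.5],
  [0,0,0,0,0.5],
])

```text
time_s: 11.0
eef_pos: [0.4933, 0.1015, 0.1977]
tcp_rot: [0.654, 0.756, -0.0, -0.001]
force: [-4.0, -0.4, 6.2]
grip_width: 0.0153
```

Request:
move_arm([
  [0.5,-0.1,0,0,0.5],
  [1.5,-0.01,0,0,0.5],
  [2.5,-0.02,0,0,0.5],
  [3,-0.02,0,0,0.5],
  [2.5,-0.02,0,0,0.5],
  [1,0,0,0,0.5],
  [0.5,0,0,0,0.5],
])

```text
time_s: 11.7
eef_pos: [0.4752, 0.2164, 0.1978]
tcp_rot: [0.654, 0.757, -0.0, -0.0]
force: [-3.9, -3.5, 8.0]
grip_width: 0.0155
```

Request:
move_arm([
  [0.4,0,0,0,0.5],
  [0.3,0,0,0,0.5],
])

```text
time_s: 11.9
eef_pos: [0.4744, 0.2221, 0.1978]
tcp_rot: [0.655, 0.756, -0.001, -0.0]
force: [-4.5, -2.1, 8.6]
grip_width: 0.0152
```

```bash
python3 rel.py 0.4933 0.1015 0.1977
python3 - <<'E'
from h import *
im=vision.grab_frame("wrist"); cv2.imwrite("pics/wrist5.png",im[:,:,::-1])
im=vision.grab_frame("side"); cv2.imwrite("pics/side5.png",cv2.resize(im[100:290,180:400,::-1],None,fx=3,fy=3,interpolation=cv2.INTER_CUBIC))
E
```

```text
t 11.9 pos [0.4744 0.2221 0.1978] xang 98.23 zax [-0.001 -0.001 -1.   ] F [-4.5 -2.1  8.6] w 0.0152
tool shift cm [-1.221e+01  1.500e-01  1.000e-02]
```

View pics/side5.png

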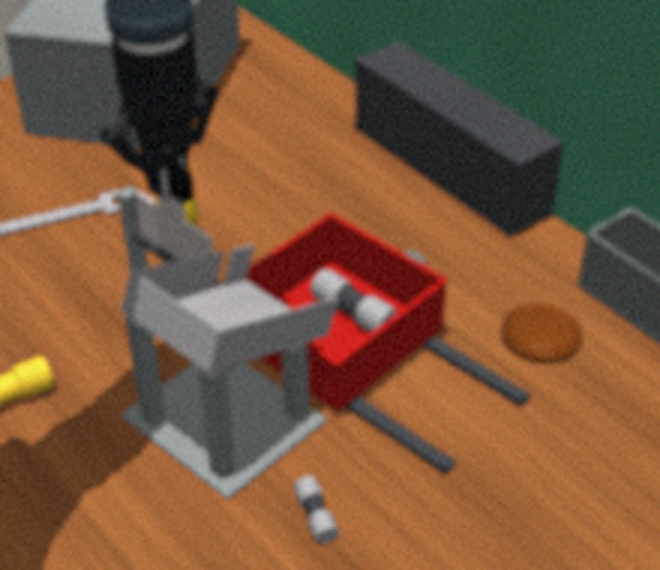

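The spool has rolled into the tub at about (350,300). I'll carry on to the gate's end stop.

Request:
move_arm([
  [0.3,0,0,0,0.5],
  [0.2,0,0,0,0.5],
])

```text
time_s: 12.2
eef_pos: [0.4736, 0.2269, 0.1977]
tcp_rot: [0.655, 0.756, -0.001, -0.0]
force: [-4.4, -3.5, 9.0]
grip_width: 0.0153
```

Request:
move_arm([
  [0.2,0,0,0,0.5],
  [0,0,0,0,0.5],
])

```text
time_s: 12.4
eef_pos: [0.4732, 0.2292, 0.1978]
tcp_rot: [0.654, 0.756, -0.001, -0.001]
force: [-4.2, -2.1, 8.0]
grip_width: 0.015
```

Request:
move_arm([
  [0.2,0,0,0,0.5],
  [0,0,0,0,0.5],
])

```text
time_s: 12.6
eef_pos: [0.4732, 0.2297, 0.1978]
tcp_rot: [0.655, 0.756, -0.001, -0.0]
force: [-4.1, -6.5, 9.6]
grip_width: 0.0149
```

Request:
move_arm([
  [0.2,0,0,0,0.5],
  [0,0,0,0,0.5],
])

```text
time_s: 12.8
eef_pos: [0.4731, 0.2298, 0.1978]
tcp_rot: [0.655, 0.755, -0.002, 0.001]
force: [-4.3, -11.2, 11.2]
grip_width: 0.0155
```

The stop is reached: travel is 129.9 mm and the force is climbing to 11 N. Now I'll shut the gate.

Request:
move_arm([
  [-0.5,0.05,0,0,0.5],
  [-1,0.01,0,0,0.5],
  [-2,0.02,0,0,0.5],
  [-2,0.02,0,0,0.5],
  [-2,0.01,0,0,0.5],
  [-2,0.01,0,0,0.5],
  [-2,0,0,0,0.5],
  [-1,0,0,0,0.5],
  [-0.3,0,0,0,0.5],
  [-0.2,0,0,0,0.5],
])

```text
time_s: 13.8
eef_pos: [0.4927, 0.1053, 0.1978]
tcp_rot: [0.655, 0.756, 0.0, -0.001]
force: [-4.5, 1.6, 8.5]
grip_width: 0.0153
```

Request:
move_arm([
  [-0.2,0,0,0,0.5],
  [-0.1,0,0,0,0.5],
])

```text
time_s: 14.0
eef_pos: [0.4931, 0.1027, 0.1978]
tcp_rot: [0.654, 0.756, 0.0, -0.001]
force: [-4.4, 2.0, 8.1]
grip_width: 0.0153
```

Request:
move_arm([
  [-0.2,0,0,0,0.5],
  [0,0,0,0,0.5],
])

```text
time_s: 14.2
eef_pos: [0.4933, 0.1012, 0.1978]
tcp_rot: [0.654, 0.756, 0.0, -0.001]
force: [-5.1, 3.9, 8.1]
grip_width: 0.0153
```

Request:
move_arm([
  [-0.2,0,0,0,0.5],
  [0,0,0,0,0.5],
])

```text
time_s: 14.4
eef_pos: [0.4933, 0.1013, 0.1978]
tcp_rot: [0.654, 0.757, 0.001, -0.002]
force: [-5.5, 8.4, 8.3]
grip_width: 0.0152
```

Request:
move_arm([
  [-0.1,0,0,0,0.5],
  [0,0,0,0,0.5],
])

```text
time_s: 14.6
eef_pos: [0.4934, 0.1013, 0.1978]
tcp_rot: [0.653, 0.757, 0.001, -0.002]
force: [-6.6, 10.0, 9.8]
grip_width: 0.015
```

Request:
move_arm([
  [0,0,0,0,2],
  [0,0,0,0,3],
  [0,0,0,0,5],
  [0,0,0,0,5],
  [0,0,0,0,5],
  [0,0,-1,0,5],
  [0,0,-2,0,5],
  [0,0,-4,0,5],
  [0,0,-4,0,5],
  [0,0,-2,0,5],
  [0,0,0,0,5],
])

```text
time_s: 15.7
eef_pos: [0.4962, 0.0965, 0.331]
tcp_rot: [0.655, 0.755, 0.003, 0.001]
force: [0.1, -0.8, -0.3]
grip_width: 0.0501
```

Request:
move_arm([
  [-2,0,0,0,5],
  [-4,0,0,0,5],
  [-3,0,0,0,5],
  [0,0,0,0,5],
  [0,0,0,0,5],
])

```text
time_s: 16.2
eef_pos: [0.5067, 0.0069, 0.3269]
tcp_rot: [0.656, 0.755, -0.0, -0.0]
force: [0.5, 0.4, -0.6]
grip_width: 0.0499
```

```bash
python3 rel.py 0.4933 0.1015 0.1977
python3 - <<'E'
from h import *
im=vision.grab_frame("wrist"); cv2.imwrite("pics/wrist6.png",im[:,:,::-1])
im=vision.grab_frame("side"); cv2.imwrite("pics/side6.png",im[:,:,::-1])
C=cam("wrist")
E
```

```text
t 16.2 pos [0.5067 0.0069 0.3269] xang 98.05 zax [-0.001  0.    -1.   ] F [ 0.5  0.4 -0.6] w 0.0499
tool shift cm [9.550e+00 1.000e-02 1.292e+01]
```

View pics/wrist6.png

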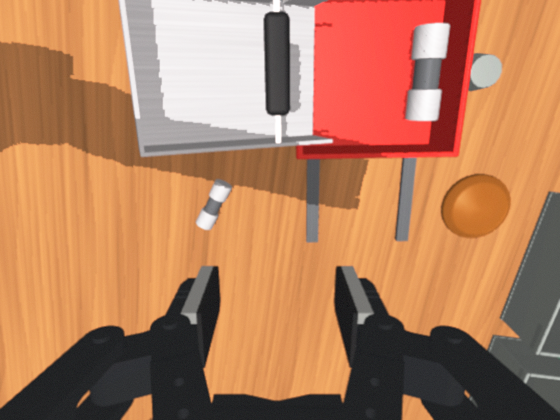

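View pics/side6.png

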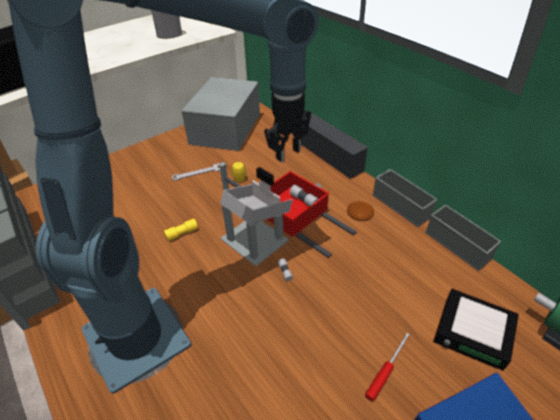

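The sender lies in the tub at (428,72) in wrist6, the grip is back at (277,63), and the bystanders have not moved. One numeric check remains before handing in.

Run:
```python
from h import *
C=cam("wrist")
print("grip ends",onz(C,[(277.5,12),(277.5,114)],.232).mean(0).round(4),"before .495 .1023")
# tub -y rim mid now vs. after push (wrist3 view rim ~ (300-463,171))
p=onz(C,[(297,157),(457,155)],.08); print("rim now",p.round(4)); 
a=np.radians(8.5);ey=np.array([-np.sin(a),np.cos(a)])
print("rim y minus grip y in stand:", ((p[:,:2]-[.495,.1013])@ey).round(4), "want about -.085")
st=read_state(); print(st["force"],st["joint_vel"].round(3))
```

```text
grip ends [0.4939 0.1025 0.232 ] before .495 .1023
rim now [[0.5267 0.0234 0.08  ]
 [0.6964 0.0501 0.08  ]]
rim y minus grip y in stand: [-0.0817 -0.0804] want about -.085
[ 0.11074328  1.53129484 -0.83545339] [-0.007 -0.    -0.005 -0.002  0.002 -0.     0.003]
```

```bash
python3 -c "
from cell import job_done
print(job_done())"
```

```text
the job is handed in; nothing more can be done
None
```

I did the whole job in the order asked and handed it in after about 16 s of robot time; no verdict came back.

- **Tub:** I pushed it with the shut fingers until it stopped moving and the force rose to about 12 N. It was still at home in the last pictures.
- **Gate:** I slid it 130 mm open to its end stop (about 11 N there). After the sender had rolled down, I slid it shut against its other stop (about 10 N). I then let go and moved clear.
- **Last pictures:** The sender lies in the tub, and the grip is within about 1 mm of where it started, which was already shut. The bystanders and both look-alike spools show no visible change; I judged that by eye.
- **Disagreement:** By wrist camera, the tub's push face came out at about -81 mm in stand y against the nominal -85 mm. I put that down to pixel and calibration error. It is not on the "short of home" side, and the rising force shows the tub was against its stop.

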